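# Uncap the tall slim lens at the wafer inspection bench

## Task

Two capped lenses stand in square holders on the inspection bench. Lift the loose dust cap off the tall, slim lens and set it down gently, without dropping it, inside the shallow steel tray, flat on the tray's floor with its open side down. Both lenses must stay standing in their places, and the short, wide lens keeps its screwed-on cap.

Things in the scene. Friction and masses are not known exactly. Their poses are not given: they have to be found in the camera images.
- cap: Loose black slip-on dust cap, ribbed side: an upside-down cup, 48 mm outside diameter, 34 mm tall, wall 3 mm, top 4 mm, 30 g. At the start it sits over the slim lens's nose with 4 mm play all round and lifts straight up, no twist; lower rim 55 mm, top 89 mm above the bench. Grip it across its side from above. Origin: centre of the lower rim's plane; z up through the closed top.
- slim_lens: Tall, slim lens, upright in a loose square aluminium holder 90 x 90 x 20 mm; 0.9 kg in all. A steel ribbed ring, 48 mm diameter, from 20 to 36 mm height; above it the aluminium nose, 34 mm diameter, up to 85 mm. Origin: centre of the holder's underside, on the bench; z up along the lens, x and y along the holder's sides.
- wide_lens: Bystander: the short, wide lens in a like loose aluminium holder 90 x 90 x 20 mm; steel ribbed ring of 72 mm diameter and a 70 mm screwed-on black cap that does not come off, 54 mm high in all, about 0.9 kg. Origin: centre of the holder's underside, on the bench; z up.
- tray: Shallow open square steel tray, fixed to the bench, 170 x 170 mm outside, 16 mm high, walls and floor 4 mm thick (inside 162 x 162 mm, floor 4 mm above the bench). Origin: centre of the underside, on the bench; z up, x and y along its sides.
Things that resemble listed ones, but are neither listed nor needed, are in the scene too. What is shaped like the cap but brown or pink is not meant. What is shaped like the slim_lens but blue is not meant.

How it is judged (in metres and radians):
On the way:
1. the cap is lifted upward clear of the slim lens: its rim is more than 8 mm above the end of the nose (z of cap in the frame of slim_lens above 0.093 m), for 0.1 s.
At the end, for the whole second after the job is handed in: The cap lies at rest on the tray's floor, wholly inside the walls (its centre within 60 mm of the tray's centre along each side), open side down, tilted less than 10 degrees; both lenses stand upright (within 10 degrees) within 30 mm of where they started (x of cap in the frame of tray between -0.06 and 0.06 m and y of cap in the frame of tray between -0.06 and 0.06 m and z of cap in the frame of tray below 0.01 m and angle between each of cap, slim_lens, wide_lens's own z axis and vertical below 0.17 rad and linear speed of cap below 0.03 m/s and distance of each of slim_lens, wide_lens from where it was at the start of the episode below 0.03 m); the robot touches nothing.
It fails at once if the cap is dropped or thrown: it moves faster than 0.6 m/s while no finger touches it (a fall of about 18 mm) (linear speed of cap above 0.6 m/s and contact force between cap and the fingers below 0.05 N).
It fails at once if the slim lens is knocked over or lifted along (tilted over 25 degrees or 30 mm off the bench) (angle between slim_lens's own z axis and vertical above 0.44 rad or height (world z) of slim_lens above 0.03 m).
It fails at once if the wide lens is knocked over or picked up (tilted over 25 degrees or 30 mm off the bench) (angle between wide_lens's own z axis and vertical above 0.44 rad or height (world z) of wide_lens above 0.03 m).
It also fails if it takes over 35 s, if anything falls off the work surface, if the arm or the gripper's body presses on something with over 40 N, if the wrist force passes 120 N, or if a joint passes its speed limit or range.

## Robot

A 6-joint arm with a two-finger parallel gripper is mounted at the origin on the work surface. World frame = base frame: x ahead of the robot, y to its left, z up, the work surface at z = 0. Lengths are in m, angles in degrees, forces in N, time in s.
With the tool pointing down it reaches from about 0.4 to 0.825 m from the base axis. Payload 7 kg.
Tool frame: the origin (TCP) lies midway between the tips of the shut fingers; the grasp point (between the pads) lies 19 mm behind it (r.hold_point_z is the distance from the TCP to the grasp point, in m); x points along the fingers, y is the direction in which the jaws open and shut, and the axes are right-handed (so a half turn about x gives the same grasp; the last joint's range is limited). The gripper opens to 88 mm and grips with 3 to 60 N. Pads are 19 mm wide; open, the fingers measure 130 mm over their backs; the gripper's body (78 mm by 193 mm) begins 47 mm behind the grasp point.
Start: joints at [83.085, 20.546, 0.682, 0, -70.136, -16.507], TCP at [0.268, 0.619, 0.227] pointing down, gripper open.
Joint ranges: [-176.03, 176.03], [-82.01, 121.73], [-58.28, 71.71], [-173.87, 95.51], [-174.79, -0.11], [-173.66, 173.66]. Speed limits (degrees/s): [136.94, 136.94, 172.46, 180, 180, 180].

## Interface

Orientations are given as [roll, pitch, yaw] about the fixed x, y, z axes, in that order (R = Rz(yaw) Ry(pitch) Rx(roll)).
In Python, from plant import r, viewer, order gives the robot as it stands. The module is installed in compiled form; this text tells all that it offers.
- The arm moves only by the shell command python3 -m creep 'ROWS' [FORCE]. ROWS is JSON, a list of rows, each an object of numbers: "ax", "ay", "az": the turn, a rotation vector about the tool's x, y, z in degrees; "tx", "ty", "tz": the shift along the tool's x, y, z in m; "fingers": the finger opening in m, from 0 to 0.0876. A call has 1 to 5 rows; each row is the pose to reach, as a shift and turn from the pose commanded when the call began, along the tool's axes at that moment; what a row does not reach only later rows make up. A row lasts 1/10 s, in which the tool goes at most 50 mm and 8.59 degrees, less where a joint would pass 70% of its speed; a pose out of reach is approached as far as the arm can. A call with a gripper value outside its range is refused whole. The fingers move at their own pace and stop on an object; FORCE is the grip in N (left out, the last holds). Time passes only in rows, so rows that repeat a pose let the fingers close. It gives the time, the measured TCP pose, the force and the opening at its end, in the units of the state.
- r.get_state(): the state, without advancing time (a new reading comes with each control period).
- viewer.capture(name): name is "scene" or "top"; returns a dict with "pixels" (480x640x3 uint8, blue, green, red), "depth" (480x640 float32, m along the optical axis (not along the pixel's ray), 0 where there is no reading), "fx", "fy", "cx", "cy" (pixels), "rvec" (rotation vector, rad) and "tvec" (3), from world to camera coordinates, as OpenCV has them. Camera axes: x right, y down, z forward; pixel columns grow to the right and rows downward; lengths in m; the calibration is good to about 2 mm. A picture is of the moment at which its call begins.
- order.close_job(): hands the job in, once; it reports no verdict.
The state is a dict: "time_s": time; "joints": joint angles; "qd": joint speeds; "joint_torque": joint torques, N m; "tcp_pos": TCP position; "eef_rot": TCP orientation; "contact_force": force on the tool from outside, world axes, zero at the start; "moment": the same for the moment, N m; "gripper_width": finger opening in m.
Only numpy, scipy, OpenCV 4.12 (cv2) and the standard library are available. Lean on these libraries where they do the work, as an engineer would, in place of code of your own. Each camera call takes 0.05 s, during which the arm holds its last target.

## Working session

There is one attempt and no reset: what is moved stays moved. The work goes in short steps, Python scripts to look and compute and a shell command to move; the robot and the scene stay as the last step left them, time stands still between calls to the robot, and variables do not carry over. Pictures are saved under pics/ and viewed, and the job is handed in when it is done.

```bash
mkdir -p pics; python3 - <<'E'
from plant import r,viewer
import cv2
print(r.get_state(), r.hold_point_z)
for n in("scene","top"):
    c=viewer.capture(n); cv2.imwrite(f"pics/{n}0.png",c["pixels"])
    print(n,{k:c[k] for k in("fx","fy","cx","cy","rvec","tvec")})
E
```

```text
{'time_s': 0.0, 'joints': array([ 8.30850269e+01,  2.05890293e+01,  6.32535802e-01, -1.96013555e-02,
       -7.01360166e+01, -1.65066416e+01]), 'qd': array([-0.01997243, -0.01936212, -0.14517874,  0.03083355,  0.08592897,
       -0.05324968]), 'joint_torque': array([-1.12793503e-03, -5.82697105e+01,  2.93045944e+01,  6.99684396e+00,
        6.78032055e-03, -1.68340212e-04]), 'tcp_pos': array([0.26814303, 0.61890767, 0.22564208]), 'eef_rot': array([  95.24310184,   89.905672  , -108.18518809]), 'contact_force': array([ 0.80921126, -0.42947119,  0.10677887]), 'moment': array([-0.0029974 , -0.01919906,  0.01954457]), 'gripper_width': 0.08765854912096196} 0.0188
scene {'fx': 498.2393211095727, 'fy': 498.2393211095727, 'cx': 320.71792984321905, 'cy': 232.37420431010477, 'rvec': array([ 2.13275228,  1.53735649, -0.45417493]), 'tvec': array([-0.19822165, -0.38927929,  1.47199952])}
top {'fx': 569.3551469888419, 'fy': 569.3551469888419, 'cx': 318.74019279771954, 'cy': 236.92762054766504, 'rvec': array([ 2.12473984, -2.0874061 ,  0.22088158]), 'tvec': array([0.0231157 , 0.56587584, 0.96536977])}
```

View pics/scene0.png

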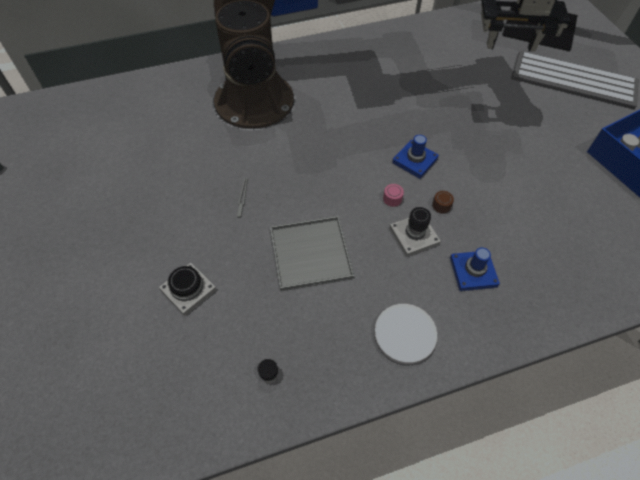

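View pics/top0.png

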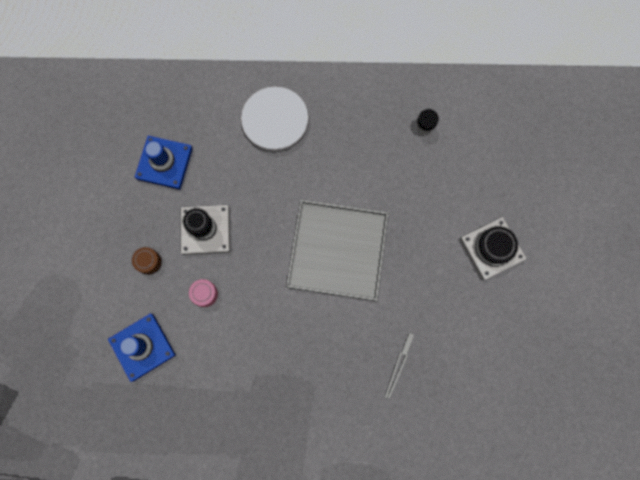

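The top view shows the black-capped slim lens at about (198,222) on its aluminium holder at (205,230), with the tray at (338,250) and the wide lens at (497,244). There are blue lookalikes at (160,157) and (137,346), and brown and pink caps at (146,260) and (202,293). Next I'll measure positions.

```bash
cat > h.py <<'E'
import numpy as np,cv2
from plant import r,viewer
def cap(n):
    c=viewer.capture(n); c["R"]=cv2.Rodrigues(c["rvec"])[0]; c["K"]=np.array([[c["fx"],0,c["cx"]],[0,c["fy"],c["cy"]],[0,0,1]]); return c
def ray(c,u,v,z):
    d=c["R"].T@np.array([(u-c["cx"])/c["fx"],(v-c["cy"])/c["fy"],1.]); o=-c["R"].T@np.array(c["tvec"])
    return o+d*(z-o[2])/d[2]
def cloud(c):
    v,u=np.mgrid[0:480,0:640]; d=c["depth"]
    p=np.stack([(u-c["cx"])/c["fx"]*d,(v-c["cy"])/c["fy"]*d,d],-1)
    P=(p-np.array(c["tvec"]))@c["R"]; P[d==0]=np.nan; return P
E
python3 - <<'E'
from h import *
for n,box in(("top",(165,190,245,265)),("scene",(380,195,450,260))):
    c=cap(n);P=cloud(c);x0,y0,x1,y1=box
    g=c["pixels"].max(2).astype(int)
    Q=P[y0:y1,x0:x1]; G=g[y0:y1,x0:x1]
    m=(Q[...,2]>.08)&(Q[...,2]<.1)
    q=Q[m]; print(n,"captop n",m.sum(),"mean",q.mean(0),"min",q.min(0),"max",q.max(0), "circ",cv2.minEnclosingCircle(q[:,:2].astype(np.float32)))
    dark=((G<60)).astype(np.uint8); print("dark",dark.sum())
    ms=((Q[...,2]>.012)&(Q[...,2]<.028)&(G>120)); rc=cv2.minAreaRect(Q[ms][:,:2].astype(np.float32)); print("holder",rc)
    cv2.imwrite(f"pics/{n}_z.png",cv2.resize(c["pixels"][y0:y1,x0:x1],None,fx=7,fy=7,interpolation=cv2.INTER_CUBIC))
    if n=="top":
        T=P[190:310,275:400]; gm=c["pixels"][190:310,275:400].max(2)
        mt=(T[...,2]>.0095)&(T[...,2]<.03); print("tray rim",cv2.minAreaRect(T[mt][:,:2].astype(np.float32)))
        for u,v in((302,201),(386,212),(377,300),(288,290)): print(ray(c,u,v,.016))
        for u,v in((230,206),(181,207),(182,254),(229,252)): print("holder",ray(c,u,v,.02))
        for nm,u,v,z in(("blue",160,160,.02),("blue2",140,347,.02),("brown",146,260,.034),("pink",202,293,.034)): print(nm,ray(c,u,v,z))
        for bx in ((135,120,200,190),(100,310,180,385),(125,240,165,280),(185,275,220,310)):
            q=P[bx[1]:bx[3],bx[0]:bx[2]].reshape(-1,3); print(bx,"maxz",np.nanpercentile(q[:,2],99.5), q[q[:,2]>np.nanpercentile(q[:,2],97)].mean(0))
E
```

```text
top captop n 588 mean [0.58595981 0.25108762 0.08729634] min [0.56227225 0.22800954 0.08009799] max [0.61125703 0.27567659 0.09336263] circ ((0.5867332220077515, 0.25157463550567627), 0.024813666939735413)
dark 608
holder ((0.5880263447761536, 0.24992524087429047), (0.09116777032613754, 0.08990980684757233), 4.160669326782227)
tray rim ((0.554844319820404, -0.0020516663789749146), (0.17031645774841309, 0.17134453356266022), 82.47908020019531)
[0.64476315 0.06669052 0.016     ]
[ 0.62581776 -0.09346329  0.016     ]
[ 0.45836    -0.07575594  0.016     ]
[0.47389776 0.08838745 0.016     ]
holder [0.63143059 0.20303602 0.02      ]
holder [0.6278651 0.2960245 0.02     ]
holder [0.53724395 0.28785037 0.02      ]
holder [0.54256823 0.20035136 0.02      ]
blue [0.7211873  0.34321704 0.02      ]
blue2 [0.36571325 0.35180128 0.02      ]
brown [0.52235089 0.34971322 0.034     ]
pink [0.46351371 0.24308261 0.034     ]
(135, 120, 200, 190) maxz 0.08569027841241827 [0.72109773 0.33809982 0.08484395]
(100, 310, 180, 385) maxz 0.08559473674968467 [0.36651107 0.35191745 0.08451248]
(125, 240, 165, 280) maxz 0.036700992101842175 [0.5246104 0.351066  0.0361166]
(185, 275, 220, 310) maxz 0.03670972969414888 [0.46445606 0.24321792 0.03624514]
scene captop n 337 mean [0.58996744 0.24852628 0.09023644] min [0.56207698 0.2253514  0.08036828] max [0.61203179 0.27410412 0.09681149] circ ((0.5870035290718079, 0.24930453300476074), 0.025678928941488266)
dark 671
holder ((0.5886101126670837, 0.2501841187477112), (0.08738338202238083, 0.08955337107181549), 2.557788133621216)
```

```bash
cat >> h.py <<'E'
from scipy.spatial.transform import Rotation as Ro
def rel(target,jaw=None):
    s=r.get_state(); R=Ro.from_euler('xyz',s["eef_rot"],degrees=True); M=R.as_matrix()
    print("t",s["time_s"],"tcp",s["tcp_pos"],"x",M[:,0].round(3),"jaw",M[:,1].round(3),"jawdeg",np.degrees(np.arctan2(M[1,1],M[0,1])).round(2),"w",s["gripper_width"],"F",s["contact_force"])
    print("shift tool",M.T@(np.array(target)-s["tcp_pos"]))
    if jaw is not None:
        y=np.array([np.cos(np.radians(jaw)),np.sin(np.radians(jaw)),0]);x=np.array([0,0,-1.])
        T=np.stack([x,y,np.cross(x,y)],1); print("turn",np.degrees(Ro.from_matrix(M.T@T).as_rotvec()))
E
python3 -c "
from h import *
rel([.587,.250,.13],0)"
```

```text
t 0.2 tcp [0.26822764 0.61911814 0.22601271] x [-0.    -0.001 -1.   ] jaw [-0.398 -0.918  0.001] jawdeg -113.43 w 0.08744908206594766 F [-0.26861157 -0.04297261 -0.3402575 ]
shift tool [ 0.09624927  0.21186393 -0.43924049]
turn [-1.13426846e+02  5.01039698e-02 -3.98196492e-02]
```

```bash
python3 -m creep '[{"tx":0.0,"ty":0.01,"tz":-0.02,"ax":-3},{"tx":0.01,"ty":0.03,"tz":-0.06,"ax":-6},{"tx":0.01,"ty":0.05,"tz":-0.10,"ax":-10},{"tx":0.02,"ty":0.07,"tz":-0.14,"ax":-13},{"tx":0.02,"ty":0.085,"tz":-0.18,"ax":-16}]' 10; python3 -c "
from h import *
rel([.587,.250,.13],-97.5)"
```

```text
t 0.2 tcp [0.26822764 0.61911814 0.22601271] x [-0.    -0.001 -1.   ] jaw [-0.398 -0.918  0.001] jawdeg -113.43 w 0.08744908206594766 F [-0.26861157 -0.04297261 -0.3402575 ]
shift tool [ 0.09624927  0.21186393 -0.43924049]
turn [-1.59268545e+01  2.62463356e-03 -5.41601927e-02]invalid input
```

```bash
python3 -m creep '[{"ax":-3,"ay":0,"az":0,"tx":0.0,"ty":0.01,"tz":-0.02,"fingers":0.0876},{"ax":-6,"ay":0,"az":0,"tx":0.01,"ty":0.03,"tz":-0.06,"fingers":0.0876},{"ax":-10,"ay":0,"az":0,"tx":0.01,"ty":0.05,"tz":-0.10,"fingers":0.0876},{"ax":-13,"ay":0,"az":0,"tx":0.02,"ty":0.07,"tz":-0.14,"fingers":0.0876},{"ax":-16,"ay":0,"az":0,"tx":0.02,"ty":0.085,"tz":-0.18,"fingers":0.0876}]' 10; python3 -c "
from h import *
rel([.587,.250,.13],-97.5)"
```

```text
time_s: 0.7
tcp_pos: [0.3999, 0.4676, 0.2054]
eef_rot: [57.2, 89.9, -130.1]
contact_force: [0.7, 0.6, 0.8]
gripper_width: 0.0873
t 0.7 tcp [0.39986356 0.46757246 0.20539716] x [-0.001 -0.001 -1.   ] jaw [-0.127 -0.992  0.002] jawdeg -97.28 w 0.087278425994142 F [0.67593318 0.6248171  0.82811775]
shift tool [ 0.07548591  0.19197379 -0.21328502]
turn [ 0.21774897  0.05993879 -0.09335102]
```

```bash
python3 -m creep '[{"ax":0,"ay":0,"az":0,"tx":0.01,"ty":0.03,"tz":-0.034,"fingers":0.0876},{"ax":0,"ay":0,"az":0,"tx":0.02,"ty":0.062,"tz":-0.07,"fingers":0.0876},{"ax":0,"ay":0,"az":0,"tx":0.03,"ty":0.094,"tz":-0.106,"fingers":0.0876},{"ax":0,"ay":0,"az":0,"tx":0.04,"ty":0.126,"tz":-0.142,"fingers":0.0876},{"ax":0,"ay":0,"az":0,"tx":0.05,"ty":0.155,"tz":-0.174,"fingers":0.0876}]' 10; python3 -c "
from h import *
rel([.587,.250,.13],-97.5)"
```

```text
time_s: 1.2
tcp_pos: [0.5533, 0.2918, 0.1562]
eef_rot: [-157.9, 90.0, 14.7]
contact_force: [0.4, 1.2, 0.5]
gripper_width: 0.0878
t 1.2 tcp [0.55334205 0.29179316 0.15619887] x [ 0.  0. -1.] jaw [-0.129 -0.992 -0.   ] jawdeg -97.43 w 0.08775055798936977 F [0.39348909 1.1541268  0.52769179]
shift tool [ 0.0262006   0.03708851 -0.03877986]
turn [ 0.06697191 -0.00418619  0.00170322]
```

```bash
python3 -m creep '[{"ax":0,"ay":0,"az":0,"tx":0.005,"ty":0.02,"tz":-0.02,"fingers":0.0876},{"ax":0,"ay":0,"az":0,"tx":0.015,"ty":0.032,"tz":-0.034,"fingers":0.0876},{"ax":0,"ay":0,"az":0,"tx":0.022,"ty":0.037,"tz":-0.039,"fingers":0.0876},{"ax":0,"ay":0,"az":0,"tx":0.026,"ty":0.037,"tz":-0.039,"fingers":0.0876},{"ax":0,"ay":0,"az":0,"tx":0.026,"ty":0.037,"tz":-0.039,"fingers":0.0876}]' 10; python3 - <<'E'
from h import *
rel([.587,.250,.064],-97.5)
c=cap("scene"); cv2.imwrite("pics/s1.png",cv2.resize(c["pixels"][120:300,320:520],None,fx=3,fy=3))
c=cap("top"); cv2.imwrite("pics/t1.png",cv2.resize(c["pixels"][130:310,100:300],None,fx=3,fy=3))
E
```

```text
time_s: 1.7
tcp_pos: [0.5855, 0.2521, 0.1299]
eef_rot: [38.3, 89.9, -149.1]
contact_force: [0.7, -0.0, 0.4]
gripper_width: 0.0874
t 1.7 tcp [0.58545972 0.25213686 0.12986815] x [-0.001 -0.001 -1.   ] jaw [-0.129 -0.992  0.001] jawdeg -97.42 w 0.08741797233839427 F [ 0.68539265 -0.02446301  0.36026673]
shift tool [ 0.06586783  0.00186998 -0.0018667 ]
turn [ 0.08369322  0.05518749 -0.04369529]
```

View pics/s1.png

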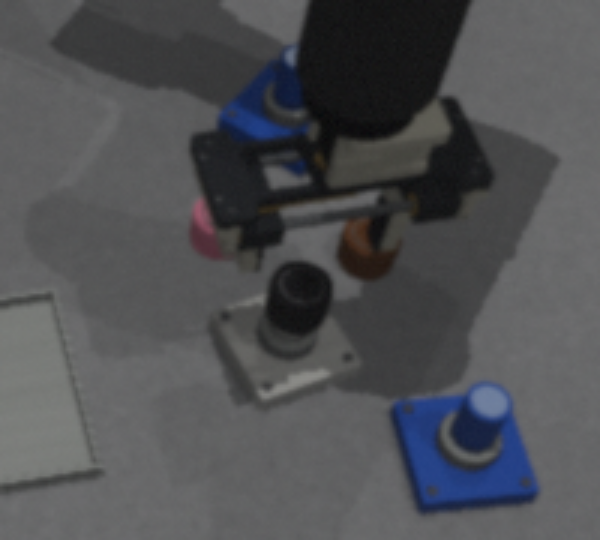

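View pics/t1.png

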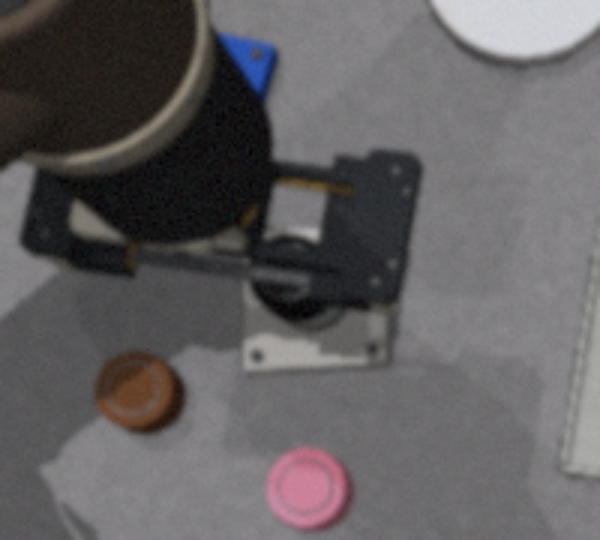

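In the scene crop the open fingers hang above the cap, which is at crop (300,290), and straddle it. The top crop has the gripper over the cap at (295,280), and the pink and brown caps are clear of it. I'll go down.

```bash
python3 -m creep '[{"ax":0,"ay":0,"az":0,"tx":0.01,"ty":0.001,"tz":-0.001,"fingers":0.0876},{"ax":0,"ay":0,"az":0,"tx":0.025,"ty":0.001,"tz":-0.001,"fingers":0.0876},{"ax":0,"ay":0,"az":0,"tx":0.04,"ty":0.001,"tz":-0.001,"fingers":0.0876},{"ax":0,"ay":0,"az":0,"tx":0.055,"ty":0.001,"tz":-0.001,"fingers":0.0876},{"ax":0,"ay":0,"az":0,"tx":0.065,"ty":0.001,"tz":-0.001,"fingers":0.0876}]' 10; python3 - <<'E'
from h import *
rel([.587,.250,.064],-97.5)
c=cap("scene"); cv2.imwrite("pics/s2.png",cv2.resize(c["pixels"][150:280,350:490],None,fx=4,fy=4,interpolation=cv2.INTER_CUBIC))
rel([.587,.250,.064],-97.5)
E
```

```text
time_s: 2.3
tcp_pos: [0.5862, 0.251, 0.0642]
eef_rot: [34.0, 89.9, -153.4]
contact_force: [0.1, -0.4, -0.3]
gripper_width: 0.0874
t 2.3 tcp [0.58623253 0.25101655 0.06422896] x [-0.001 -0.    -1.   ] jaw [-0.129 -0.992  0.001] jawdeg -97.38 w 0.08735225032297221 F [ 0.07333298 -0.41983687 -0.26621925]
shift tool [ 0.00022873  0.00090937 -0.00089193]
turn [ 0.11653003  0.04735949 -0.03196417]
t 2.35 tcp [0.5856074  0.25049732 0.06279375] x [-0.003 -0.002 -1.   ] jaw [-0.129 -0.992  0.002] jawdeg -97.41 w 0.0877446975860046 F [-0.87880728  0.20965156 -1.3970114 ]
shift tool [-0.00120913  0.00031587 -0.0014422 ]
turn [ 0.09324144  0.13713272 -0.10584954]
```

View pics/s2.png

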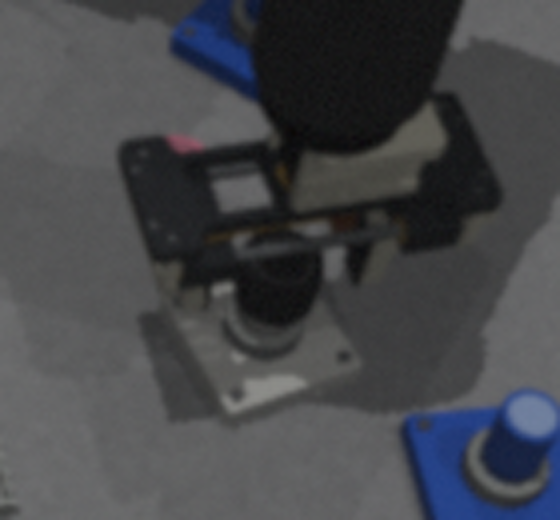

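The fingers are on either side of the cap, with the cap at about (275,275) in the crop. I'll close gently.

```bash
python3 -m creep '[{"ax":0,"ay":0,"az":0,"tx":0,"ty":0,"tz":0,"fingers":0.06},{"ax":0,"ay":0,"az":0,"tx":0,"ty":0,"tz":0,"fingers":0.05},{"ax":0,"ay":0,"az":0,"tx":0,"ty":0,"tz":0,"fingers":0.042},{"ax":0,"ay":0,"az":0,"tx":0,"ty":0,"tz":0,"fingers":0.038},{"ax":0,"ay":0,"az":0,"tx":0,"ty":0,"tz":0,"fingers":0.038}]' 10; python3 -m creep '[{"ax":0,"ay":0,"az":0,"tx":0,"ty":0,"tz":0,"fingers":0.038},{"ax":0,"ay":0,"az":0,"tx":0,"ty":0,"tz":0,"fingers":0.038},{"ax":0,"ay":0,"az":0,"tx":0,"ty":0,"tz":0,"fingers":0.038}]' 10
```

```text
time_s: 2.85
tcp_pos: [0.5872, 0.2509, 0.0661]
eef_rot: [-133.8, 90.0, 38.8]
contact_force: [-0.5, 0.3, -0.0]
gripper_width: 0.0532
time_s: 3.15
tcp_pos: [0.5871, 0.2509, 0.0659]
eef_rot: [-147.7, 90.0, 24.9]
contact_force: [0.7, 0.2, 4.2]
gripper_width: 0.0484
```

```bash
python3 -m creep '[{"ax":0,"ay":0,"az":0,"tx":0,"ty":0,"tz":0,"fingers":0.038},{"ax":0,"ay":0,"az":0,"tx":0,"ty":0,"tz":0,"fingers":0.038},{"ax":0,"ay":0,"az":0,"tx":-0.003,"ty":0,"tz":0,"fingers":0.038},{"ax":0,"ay":0,"az":0,"tx":-0.008,"ty":0,"tz":0,"fingers":0.038},{"ax":0,"ay":0,"az":0,"tx":-0.015,"ty":0,"tz":0,"fingers":0.038}]' 10;  python3 -m creep '[{"ax":0,"ay":0,"az":0,"tx":-0.008,"ty":0,"tz":0,"fingers":0.038},{"ax":0,"ay":0,"az":0,"tx":-0.018,"ty":0,"tz":0,"fingers":0.038},{"ax":0,"ay":0,"az":0,"tx":-0.03,"ty":0,"tz":0,"fingers":0.038},{"ax":0,"ay":0,"az":0,"tx":-0.042,"ty":0,"tz":0,"fingers":0.038},{"ax":0,"ay":0,"az":0,"tx":-0.055,"ty":0,"tz":0,"fingers":0.038}]' 10;python3 - <<'E'
from h import *
c=cap("scene"); cv2.imwrite("pics/s3.png",cv2.resize(c["pixels"][130:280,340:490],None,fx=4,fy=4,interpolation=cv2.INTER_CUBIC))
rel([.555,-.002,.15],-97.5)
E
```

```text
time_s: 3.65
tcp_pos: [0.5867, 0.2506, 0.0805]
eef_rot: [41.2, 89.9, -146.2]
contact_force: [0.0, 0.2, 0.4]
gripper_width: 0.0484
time_s: 4.15
tcp_pos: [0.587, 0.2508, 0.1369]
eef_rot: [-131.8, 90.0, 40.8]
contact_force: [-0.1, 0.2, 0.3]
gripper_width: 0.0485
t 4.2 tcp [0.58821708 0.25141543 0.13944976] x [ 0.003  0.002 -1.   ] jaw [-0.129 -0.992 -0.002] jawdeg -97.39 w 0.048264397059340325 F [0.51179802 0.96047322 2.56041613]
shift tool [-0.01112528  0.25555861  0.00029994]
turn [ 0.10728149 -0.18048996  0.12886069]
```

View pics/s3.png

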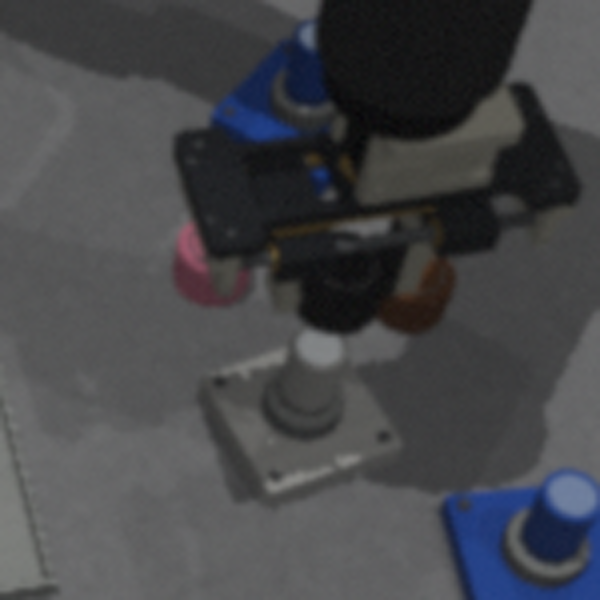

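The cap at (345,295) is held between the fingers, the bare nose is visible at (320,350), and the lens is still standing. Next I'll move over the tray.

```bash
python3 -m creep '[{"ax":0,"ay":0,"az":0,"tx":-0.005,"ty":0.005,"tz":0,"fingers":0.038},{"ax":0,"ay":0,"az":0,"tx":-0.01,"ty":0.02,"tz":0,"fingers":0.038},{"ax":0,"ay":0,"az":0,"tx":-0.012,"ty":0.045,"tz":0,"fingers":0.038},{"ax":0,"ay":0,"az":0,"tx":-0.012,"ty":0.075,"tz":0,"fingers":0.038},{"ax":0,"ay":0,"az":0,"tx":-0.012,"ty":0.105,"tz":0,"fingers":0.038}]' 10;  python3 -m creep '[{"ax":0,"ay":0,"az":0,"tx":0,"ty":0.03,"tz":0,"fingers":0.038},{"ax":0,"ay":0,"az":0,"tx":0,"ty":0.06,"tz":0,"fingers":0.038},{"ax":0,"ay":0,"az":0,"tx":0,"ty":0.09,"tz":0,"fingers":0.038},{"ax":0,"ay":0,"az":0,"tx":0,"ty":0.115,"tz":0,"fingers":0.038},{"ax":0,"ay":0,"az":0,"tx":0,"ty":0.135,"tz":0,"fingers":0.038}]' 10;python3 -m creep '[{"ax":0,"ay":0,"az":0,"tx":0,"ty":0.01,"tz":0,"fingers":0.038},{"ax":0,"ay":0,"az":0,"tx":0,"ty":0.015,"tz":0,"fingers":0.038},{"ax":0,"ay":0,"az":0,"tx":0,"ty":0.015,"tz":0,"fingers":0.038},{"ax":0,"ay":0,"az":0,"tx":0,"ty":0.015,"tz":0,"fingers":0.038}]' 10;python3 - <<'E'
from h import *
c=cap("scene"); cv2.imwrite("pics/s4.png",cv2.resize(c["pixels"][170:310,250:400],None,fx=4,fy=4,interpolation=cv2.INTER_CUBIC))
rel([.555,-.002,.015],-97.5)
E
```

```text
time_s: 4.7
tcp_pos: [0.5723, 0.1438, 0.1473]
eef_rot: [32.3, 89.9, -155.1]
contact_force: [0.6, 0.3, -0.4]
gripper_width: 0.0484
time_s: 5.2
tcp_pos: [0.5542, 0.0095, 0.1473]
eef_rot: [19.2, 89.9, -168.3]
contact_force: [0.5, -0.7, -0.6]
gripper_width: 0.0481
time_s: 5.6
tcp_pos: [0.5541, -0.0018, 0.1475]
eef_rot: [-134.0, 90.0, 38.6]
contact_force: [0.2, 0.2, -0.7]
gripper_width: 0.0485
t 5.65 tcp [ 0.55417626 -0.00156384  0.14752195] x [ 0.  0. -1.] jaw [-0.129 -0.992 -0.   ] jawdeg -97.39 w 0.04838494804665803 F [ 0.2089632   0.2220852  -0.87066292]
shift tool [ 0.13252199  0.00033251 -0.00086534]
turn [ 0.11070149 -0.00330425  0.00256055]
```

View pics/s4.png

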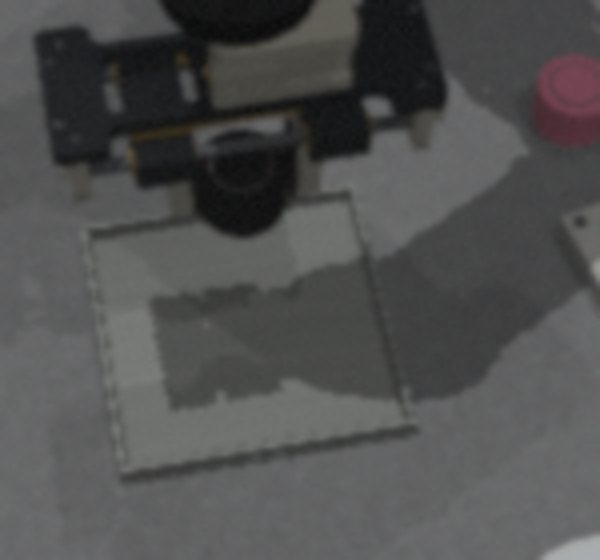

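The cap at (240,185) is held upright above the tray, and parallax makes it look nearer the back wall. I'll go down quickly at first and then feel for the floor.

```bash
python3 -m creep '[{"ax":0,"ay":0,"az":0,"tx":0.01,"ty":0,"tz":0,"fingers":0.038},{"ax":0,"ay":0,"az":0,"tx":0.03,"ty":0,"tz":0,"fingers":0.038},{"ax":0,"ay":0,"az":0,"tx":0.055,"ty":0,"tz":0,"fingers":0.038},{"ax":0,"ay":0,"az":0,"tx":0.08,"ty":0,"tz":0,"fingers":0.038},{"ax":0,"ay":0,"az":0,"tx":0.1,"ty":0,"tz":0,"fingers":0.038}]' 10;  python3 -m creep '[{"ax":0,"ay":0,"az":0,"tx":0.01,"ty":0,"tz":0,"fingers":0.038},{"ax":0,"ay":0,"az":0,"tx":0.015,"ty":0,"tz":0,"fingers":0.038},{"ax":0,"ay":0,"az":0,"tx":0.018,"ty":0,"tz":0,"fingers":0.038},{"ax":0,"ay":0,"az":0,"tx":0.018,"ty":0,"tz":0,"fingers":0.038},{"ax":0,"ay":0,"az":0,"tx":0.018,"ty":0,"tz":0,"fingers":0.038}]' 10;python3 - <<'E'
from h import *
c=cap("scene"); cv2.imwrite("pics/s5.png",cv2.resize(c["pixels"][170:310,250:400],None,fx=4,fy=4,interpolation=cv2.INTER_CUBIC))
rel([.555,-.002,.015],-97.5)
E
```

```text
time_s: 6.15
tcp_pos: [0.5533, -0.0017, 0.0454]
eef_rot: [17.7, 89.9, -169.7]
contact_force: [0.4, -0.2, -0.2]
gripper_width: 0.0481
time_s: 6.65
tcp_pos: [0.5546, -0.0019, 0.0303]
eef_rot: [-156.4, 89.9, 16.1]
contact_force: [-0.7, -0.0, -0.1]
gripper_width: 0.0482
t 6.7 tcp [ 0.55459434 -0.00190924  0.03036261] x [ 0.001  0.    -1.   ] jaw [-0.129 -0.992 -0.001] jawdeg -97.42 w 0.04833060831441226 F [0.84609328 0.35136494 0.26499685]
shift tool [ 1.53631359e-02  4.67024800e-05 -3.93196245e-04]
turn [ 0.0848142 -0.077495   0.0338359]
```

View pics/s5.png

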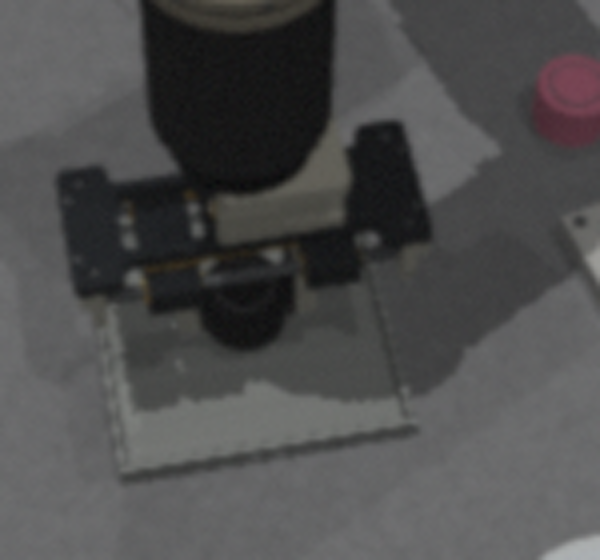

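The cap at (245,305) is inside the tray outline and close to the floor. I'll go down in small steps and watch the force.

```bash
python3 -m creep '[{"ax":0,"ay":0,"az":0,"tx":0.004,"ty":0,"tz":0,"fingers":0.038},{"ax":0,"ay":0,"az":0,"tx":0.008,"ty":0,"tz":0,"fingers":0.038},{"ax":0,"ay":0,"az":0,"tx":0.010,"ty":0,"tz":0,"fingers":0.038},{"ax":0,"ay":0,"az":0,"tx":0.011,"ty":0,"tz":0,"fingers":0.038},{"ax":0,"ay":0,"az":0,"tx":0.012,"ty":0,"tz":0,"fingers":0.038}]' 10;  python3 -m creep '[{"ax":0,"ay":0,"az":0,"tx":0.0005,"ty":0,"tz":0,"fingers":0.038},{"ax":0,"ay":0,"az":0,"tx":0.001,"ty":0,"tz":0,"fingers":0.038},{"ax":0,"ay":0,"az":0,"tx":0.001,"ty":0,"tz":0,"fingers":0.038}]' 10;  python3 -m creep '[{"ax":0,"ay":0,"az":0,"tx":0.0005,"ty":0,"tz":0,"fingers":0.038},{"ax":0,"ay":0,"az":0,"tx":0.001,"ty":0,"tz":0,"fingers":0.038},{"ax":0,"ay":0,"az":0,"tx":0.001,"ty":0,"tz":0,"fingers":0.038}]' 10
```

```text
time_s: 7.2
tcp_pos: [0.554, -0.0021, 0.0174]
eef_rot: [38.5, 90.0, -149.0]
contact_force: [0.4, 0.2, 0.6]
gripper_width: 0.0483
time_s: 7.5
tcp_pos: [0.554, -0.0021, 0.0166]
eef_rot: [157.7, 90.0, -29.7]
contact_force: [-0.3, 1.1, -0.3]
gripper_width: 0.0483
time_s: 7.8
tcp_pos: [0.554, -0.0021, 0.0155]
eef_rot: [13.3, 90.0, -174.2]
contact_force: [-0.1, -0.0, -0.7]
gripper_width: 0.048
```

```bash
python3 -m creep '[{"ax":0,"ay":0,"az":0,"tx":0.0005,"ty":0,"tz":0,"fingers":0.038},{"ax":0,"ay":0,"az":0,"tx":0.001,"ty":0,"tz":0,"fingers":0.038},{"ax":0,"ay":0,"az":0,"tx":0.001,"ty":0,"tz":0,"fingers":0.038}]' 10;  python3 -m creep '[{"ax":0,"ay":0,"az":0,"tx":0.0005,"ty":0,"tz":0,"fingers":0.038},{"ax":0,"ay":0,"az":0,"tx":0.0005,"ty":0,"tz":0,"fingers":0.038},{"ax":0,"ay":0,"az":0,"tx":0.0005,"ty":0,"tz":0,"fingers":0.038}]' 10
```

```text
time_s: 8.1
tcp_pos: [0.5541, -0.0021, 0.0148]
eef_rot: [-179.5, 90.0, -6.9]
contact_force: [-0.8, 0.2, 3.3]
gripper_width: 0.0483
time_s: 8.4
tcp_pos: [0.5541, -0.0021, 0.0148]
eef_rot: [-177.9, 90.0, -5.3]
contact_force: [-3.2, 0.8, 8.7]
gripper_width: 0.0483
```

The force climbs to 8.7 N with the tool stopped at 14.8 mm, so the rim is on the floor. I'll release.

```bash
python3 -m creep '[{"ax":0,"ay":0,"az":0,"tx":-0.0005,"ty":0,"tz":0,"fingers":0.048},{"ax":0,"ay":0,"az":0,"tx":-0.0005,"ty":0,"tz":0,"fingers":0.052},{"ax":0,"ay":0,"az":0,"tx":-0.0005,"ty":0,"tz":0,"fingers":0.058},{"ax":0,"ay":0,"az":0,"tx":-0.0005,"ty":0,"tz":0,"fingers":0.065},{"ax":0,"ay":0,"az":0,"tx":-0.0005,"ty":0,"tz":0,"fingers":0.07}]' 10;  python3 -m creep '[{"ax":0,"ay":0,"az":0,"tx":0,"ty":0,"tz":0,"fingers":0.07},{"ax":0,"ay":0,"az":0,"tx":0,"ty":0,"tz":0,"fingers":0.07}]' 10; python3 - <<'E'
from h import *
c=cap("scene"); cv2.imwrite("pics/s6.png",cv2.resize(c["pixels"][170:310,250:400],None,fx=4,fy=4,interpolation=cv2.INTER_CUBIC))
rel([.555,-.002,.2],-97.5)
E
```

```text
time_s: 8.9
tcp_pos: [0.554, -0.0021, 0.0144]
eef_rot: [23.3, 90.0, -164.2]
contact_force: [1.0, -0.0, 0.0]
gripper_width: 0.0668
time_s: 9.1
tcp_pos: [0.554, -0.0021, 0.0145]
eef_rot: [23.1, 90.0, -164.3]
contact_force: [-0.7, 0.7, -0.5]
gripper_width: 0.0701
t 9.15 tcp [ 0.55405387 -0.00206033  0.01451598] x [-0. -0. -1.] jaw [-0.129 -0.992  0.   ] jawdeg -97.42 w 0.06963202961430898 F [-0.18943333 -0.31056852  0.08119792]
shift tool [-1.85484049e-01 -1.80472621e-04 -9.24419155e-04]
turn [ 0.07696291  0.00184788 -0.00048967]
```

View pics/s6.png

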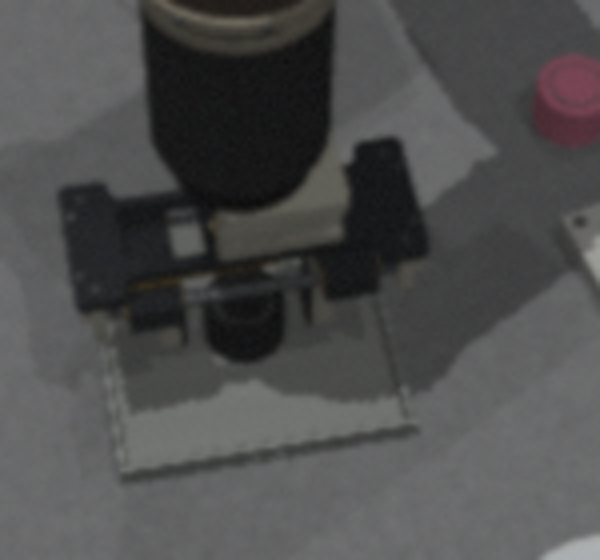

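The fingers are open and clear of the cap, which is at about (245,320). I'll go straight up.

```bash
python3 -m creep '[{"ax":0,"ay":0,"az":0,"tx":-0.005,"ty":0,"tz":0,"fingers":0.07},{"ax":0,"ay":0,"az":0,"tx":-0.02,"ty":0,"tz":0,"fingers":0.07},{"ax":0,"ay":0,"az":0,"tx":-0.045,"ty":0,"tz":0,"fingers":0.07},{"ax":0,"ay":0,"az":0,"tx":-0.085,"ty":0,"tz":0,"fingers":0.07},{"ax":0,"ay":0,"az":0,"tx":-0.125,"ty":0,"tz":0,"fingers":0.07}]' 10;  python3 -m creep '[{"ax":0,"ay":0,"az":0,"tx":-0.03,"ty":0,"tz":0,"fingers":0.07},{"ax":0,"ay":0,"az":0,"tx":-0.06,"ty":0,"tz":0,"fingers":0.07},{"ax":0,"ay":0,"az":0,"tx":-0.08,"ty":0,"tz":0,"fingers":0.07},{"ax":0,"ay":0,"az":0,"tx":-0.08,"ty":0,"tz":0,"fingers":0.07},{"ax":0,"ay":0,"az":0,"tx":-0.08,"ty":0,"tz":0,"fingers":0.07}]' 10; python3 - <<'E'
from h import *
c=cap("scene"); cv2.imwrite("pics/s7.png",c["pixels"])
P=cloud(c)
Q=P[210:290,265:355]; q=Q[(Q[...,2]>.033)&(Q[...,2]<.05)]
print("cap top",len(q),np.median(q,0),cv2.minEnclosingCircle(q[:,:2].astype(np.float32)))
print("plane fit",np.linalg.lstsq(np.c_[q[:,:2],np.ones(len(q))],q[:,2],rcond=None)[0])
for nm,(x0,y0,x1,y1) in(("slim",(380,195,450,260)),("wide",(155,255,220,318))):
    Q=P[y0:y1,x0:x1];G=c["pixels"][y0:y1,x0:x1].max(2); m=(Q[...,2]>.012)&(Q[...,2]<.028)&(G>120)
    print(nm,cv2.minAreaRect(Q[m][:,:2].astype(np.float32)))
print(r.get_state()["tcp_pos"])
E
```

```text
time_s: 9.65
tcp_pos: [0.5535, -0.0023, 0.1409]
eef_rot: [29.4, 89.9, -158.0]
contact_force: [1.5, -0.2, 0.3]
gripper_width: 0.07
time_s: 10.15
tcp_pos: [0.5539, -0.002, 0.2201]
eef_rot: [-137.9, 89.9, 34.7]
contact_force: [-1.0, -0.1, -0.9]
gripper_width: 0.0699
cap top 315 [ 0.55635197 -0.00328916  0.04005033] ((0.5539021492004395, -0.0026833065785467625), 0.02540482021868229)
plane fit [-0.02247719  0.02153933  0.05242436]
slim ((0.6022898554801941, 0.24986717104911804), (0.06289777159690857, 0.09162375330924988), 6.401304244995117)
wide ((0.5602810382843018, -0.29421183466911316), (0.09105779230594635, 0.08874021470546722), 26.416696548461914)
[ 0.55352486 -0.00211738  0.21923147]
```

View pics/s7.png

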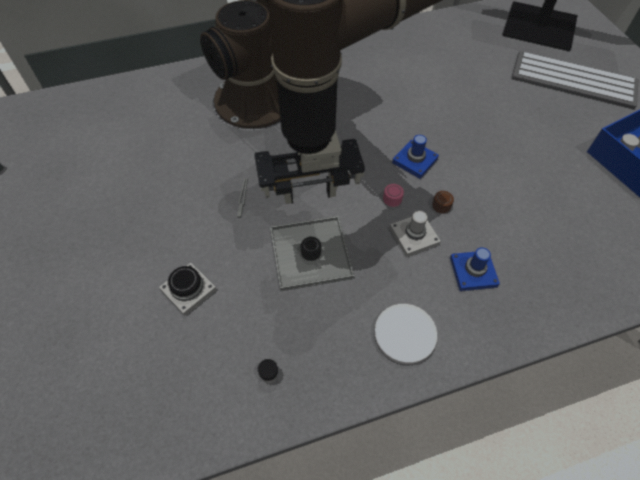

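The cap stands in the middle of the tray at (311,248). Both lenses are in place at (416,233) and (187,283), and the gripper is well clear. I'll hand in.

```bash
python3 -c "
from plant import order
print(order.close_job())"
```

```text
the job is handed in; nothing more can be done
None
```

I lifted the black cap straight off the slim lens, set it on the tray floor with its open side down, and handed the job in at about 10 s of the 35 s allowed. I felt for the floor before letting go (8.7 N at contact) and then backed the gripper straight up.

**Lift:** with the tool at 0.139 m the cap's rim was at about 0.126 m, clear of the 0.093 m required. The picture showed the nose bare and the lens standing.

**Cap:** after release it is at about (0.554, -0.003), within about 2 mm of the tray's centre. Its top is 40 mm above the bench against about 38 mm expected, and a plane fit gives a tilt of about 2°.

**Slim lens:** the final holder measurement disagreed with the first. The fitted centre came out at x = 0.602 instead of 0.588, because shadow cut off part of the holder, leaving it 63 mm wide instead of 90 mm. The holder's far edge (0.634 m against 0.632 m) and its y position match the first measurement, so I take it as not moved.

**Wide lens:** the robot never went near it. It looks unchanged in the picture, but I had no earlier position measurement to compare it with.

One early move command was refused as invalid input before anything moved. I sent it again with all the values filled in.

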